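# Press the flower pin holder into its foam-lined case

## Robot

A 6-joint arm with a two-finger parallel gripper is mounted at the origin on the work surface; the furniture and walls round the work are solid. World frame = base frame: x ahead of the robot, y to its left, z up, the work surface at z = 0. Lengths are in m, angles in rad, forces in N, time in s.
With the tool pointing down it reaches from about 0.375 to 0.9 m from the base axis. Payload 3.1 kg.
Tool frame: the origin (TCP) lies at the very end of the fingers, on their centre line; the grasp point (between the pads) lies 19 mm behind it (manip.grasp_offset is the distance from the TCP to the grasp point, in m); x points along the fingers, z is the direction in which the jaws open and shut, and the axes are right-handed (so a half turn about x gives the same grasp; the last joint's range is limited). The gripper opens to 85 mm and grips with 20 to 120 N. Pads are 22 mm wide; open, the fingers measure 114 mm over their backs; the gripper's body (76 mm by 85 mm) begins 54 mm behind the grasp point. The pads swing forward as they close: fully open they stand 13 mm farther back than shut.
Start: joints at [-0.178, 0.527, 1.433, -0, 1.181, -0.178], TCP at [0.625, 0, 0.231] pointing down, gripper open.
Joint ranges: [-3.08, 3.08], [-0.75, 2.2], [0.22, 2.44], [-1.43, 4.57], [0, 2.65], [-2.85, 2.85]. Speed limits (rad/s): [2.79, 2.79, 3.14, 3.14, 3.14, 3.14].

## Interface

Orientations are given as a unit quaternion [x, y, z, w].
In Python, from station import manip gives the robot as it stands.
- The arm moves only by the tool send_rows, never from a script. Its argument "steps" is a list that holds one entry, the list of rows, each a list of 5 numbers: the closure, from 0 (fully open) to 1 (shut), then the shift along the world's x, y, z in m, then the turn about the world's z in rad. A call has 1 to 8 rows; each row is the pose to reach, as a shift and turn from the pose commanded when the call began; what a row does not reach only later rows make up. A row lasts 1/8 s, in which the tool goes at most 62.5 mm and 10.7 degrees, less where a joint would pass 70% of its speed; a pose out of reach is approached as far as the arm can. A call with a gripper value outside its range is refused whole. The fingers move at their own pace and stop on an object; "grip_force" is the grip in N (left out, the last holds). Time passes only in rows, so rows that repeat a pose let the fingers close. It gives the time, the measured TCP pose, the force and the opening at its end, in the units of the state.
- manip.sense(): the state, without advancing time (a new reading comes with each control period).
- manip.snapshot(name): name is "scene" or "side" or "wrist"; returns the picture (480x640x3 uint8, red, green, blue); there is no depth.
- manip.camera_params(name): a dict with "fx", "fy", "cx", "cy" (pixels), "D" ([k1, k2, p1, p2, k3] as OpenCV has them; the pictures are not rectified), "T" (4x4, takes a point from camera to world coordinates); the wrist camera has in their place "tool_from_camera" (4x4, takes a point from camera to tool coordinates, whose origin is the TCP and whose axes are the tool frame's). Camera axes: x right, y down, z forward; pixel columns grow to the right and rows downward; lengths in m; the calibration is good to about 2 mm. A picture is of the moment at which its call begins: read the wrist's pose just before it. camera_params takes no time and is no camera call.
- manip.sign_off(): hands the job in, once; it reports no verdict.
The state is a dict: "t": time; "q": joint angles; "qd": joint speeds; "tau": joint torques, N m; "tcp_pos": TCP position; "tool_rot": TCP orientation; "force": force on the tool from outside, world axes, zero at the start; "ft_torque": the same for the moment, N m; "finger_gap": opening from 0.0 (shut) to 1.0 (fully open).
Only numpy, scipy, OpenCV 4.12 (cv2) and the standard library are available. Lean on these libraries where they do the work, as an engineer would, in place of code of your own. Each camera call takes 0.05 s, during which the arm holds its last target.

## Task

Lift the pin holder out of the white rinsing tray and set it down free on the bare table, so that you can take it again by its two short ends. Then press it into the blue foam cutout of the wooden case until it sits fully home and level on the bottom of the cutout, and let go. Do not disturb the two glass vases.

Things in the scene. Friction and masses are not known exactly. Their poses are not given: they have to be found in the camera images.
- pin_holder: Flower pin holder: dark grey cast block 50 (x) x 64 (y) x 18 (z) mm topped by upright brass pins, inset 5 mm from the edges, tips 30 mm above the underside. About 0.35 kg, loose. Origin: centre of underside; z up. Both ways round are alike. In the tray only its 50 mm width (x) can be gripped: the tray walls stand close to its short ends (y = +-32 mm).
- tray: White rinsing tray, fixed, 170 (x) x 82 (y) x 32 (z) mm outside, walls and floor 5 mm thick, open above. Origin: centre of the underside; z up. The pin holder stands on its floor, 5 mm above the table, its length across the tray (along y), with free room before and behind it along x.
- case: Wooden case without lid, fixed, 76 (x) x 180 (y) mm outside, walls 4 mm thick and 50 mm high, brass corner plates, lined with blue foam up to 28 mm above the table. Origin: centre of the underside; z up. In the middle of the foam is a cutout for the pin holder. The long walls leave no room for fingers gripping the pin holder across its width.
- case_seat (a point): Centre of the cutout's bottom (a yellow foam layer), 10 mm above the table (the foam's top is 18 mm higher); axes as the case. The pin holder's origin comes here, its length along y, either way round. The cutout is 67 mm long; at both ends a finger well 36 mm wide (x), 42 mm long (y), as deep as the cutout, takes the fingers holding the short ends.
- vase_a: Green glass bud vase, 48 mm across, 150 mm high, loose. Origin: centre of the foot; z up.
- vase_b: Green glass bud vase, 46 mm across, 144 mm high, loose. Origin: centre of the foot; z up.
- case_mouth (a point): Centre of the cutout's mouth, level with the foam's top, 28 mm above the table. The cutout's long sides are springy foam pads, 47 mm apart below, widening to 53 mm at the mouth: the block stops some 13 mm above the bottom and needs a steady push of about 8 to 12 N to go down; the pads then hold it, its block's top level with this point.

How it is judged:
By the outcome, as a careful person would: the job done as asked, in the order asked, and still so for the second after the job is handed in, with the robot touching nothing.
It also fails if it takes over 58 s, if anything falls off the work surface, if the arm or the gripper's body presses on something with over 40 N, if the wrist force passes 120 N, or if a joint passes its speed limit or range.

## Working session

There is one attempt and no reset: what is moved stays moved. The work goes in short steps, Python scripts to look and compute and a tool call to move; the robot and the scene stay as the last step left them, time stands still between calls to the robot, and variables do not carry over. Pictures are saved under pics/ and viewed, and the job is handed in when it is done.

Besides the shell and the picture viewer there is one more tool, called after "Emit:" as name([rows], argument=value, ...), one row to a line, values as JSON. send_rows: Moves the arm, as the interface text tells. Its arguments: {"type":"object","properties":{"steps":{"type":"array","items":{"type":"array","items":{"type":"array","items":{"type":"number"}}}},"grip_force":{"type":"number"}},"required":["steps"]}

```bash
ls; mkdir -p pics; cat > h.py <<'E'
import numpy as np, cv2
from station import manip
from scipy.spatial.transform import Rotation as R
def snap(n,f):
    s=manip.sense(); im=manip.snapshot(n); cv2.imwrite('pics/'+f,im[:,:,::-1]); return im,s
def camT(n,s=None):
    p=manip.camera_params(n)
    if 'T' in p: T=np.array(p['T'])
    else:
        W=np.eye(4); W[:3,:3]=R.from_quat(s['tool_rot']).as_matrix(); W[:3,3]=s['tcp_pos']
        T=W@np.array(p['tool_from_camera'])
    K=np.array([[p['fx'],0,p['cx']],[0,p['fy'],p['cy']],[0,0,1]]); return K,np.array(p['D']),T
def ray(n,uv,z,s=None):
    K,D,T=camT(n,s); x=cv2.undistortPoints(np.array(uv,float).reshape(-1,1,2),K,D).reshape(-1,2)
    d=np.c_[x,np.ones(len(x))]@T[:3,:3].T; o=T[:3,3]
    return o+d*((z-o[2])/d[:,2])[:,None]
def proj(n,P,s=None):
    K,D,T=camT(n,s); Ti=np.linalg.inv(T)
    return cv2.projectPoints(np.array(P,float).reshape(-1,1,3),cv2.Rodrigues(Ti[:3,:3])[0],Ti[:3,3],K,D)[0].reshape(-1,2)
E
python3 - <<'E'
from h import *
for n in ['scene','side','wrist']:
    im,s=snap(n,n+'1.png')
    print(n,camT(n,s)[2].round(3).tolist())
print(s)
E
```

```text
pics
scene [[0.911, -0.268, 0.312, 0.204], [-0.411, -0.631, 0.658, -0.835], [0.02, -0.728, -0.685, 0.945], [0.0, 0.0, 0.0, 1.0]]
side [[0.997, -0.039, 0.066, 0.54], [-0.075, -0.357, 0.931, -1.024], [-0.013, -0.933, -0.359, 0.464], [0.0, 0.0, 0.0, 1.0]]
wrist [[1.0, 0.001, -0.002, 0.625], [-0.0, -0.946, -0.324, 0.083], [-0.002, 0.324, -0.946, 0.373], [0.0, 0.0, 0.0, 1.0]]
{'t': 0.1, 'q': array([-1.78494126e-01,  5.28379695e-01,  1.43375806e+00, -9.57426218e-06,
        1.18136747e+00, -1.78499218e-01]), 'qd': array([-0.00010808, -0.00355388, -0.00449037, -0.00021473,  0.00117553,
       -0.0006197 ]), 'tau': array([ 4.33945943e-04, -4.43301880e+01, -1.78587180e+01, -2.04061280e-04,
        3.88642526e-03,  1.10165692e-05]), 'tcp_pos': array([6.24374882e-01, 1.43244769e-04, 2.30432587e-01]), 'tool_rot': array([1.13889819e-04, 7.07772467e-01, 1.20066962e-04, 7.06440449e-01]), 'force': array([-0.02555353, -0.60671527,  0.03427514]), 'ft_torque': array([-4.42104411e-02, -7.22938111e-05,  3.18896836e-02]), 'finger_gap': 1.0011654217686823}
```

View pics/scene1.png

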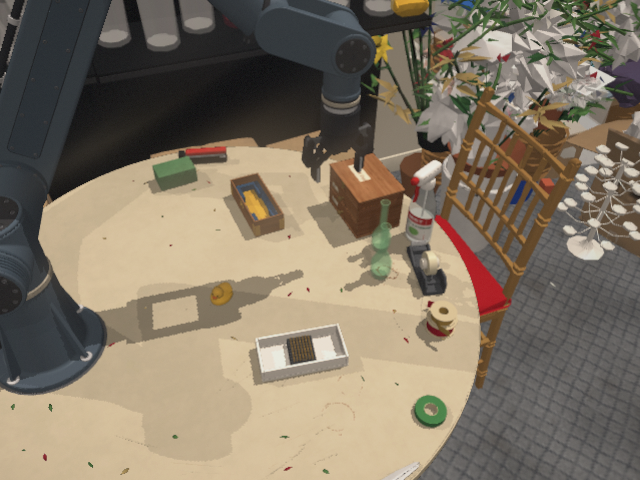

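View pics/side1.png

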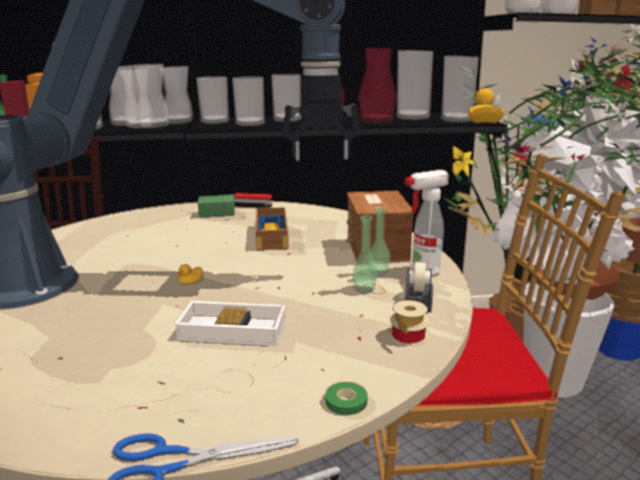

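View pics/wrist1.png

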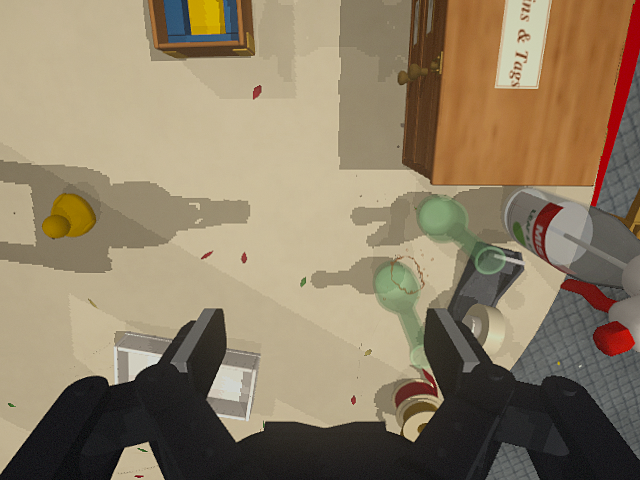

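The scene view shows the tray around (302,350) with the holder at (301,349), the case around (257,204), and the vases at (382,240). In the wrist view the jaws open along world x. Next I'll measure the tray, holder and case.

```bash
python3 - <<'E'
from h import *
im=cv2.imread('pics/scene1.png')
cv2.imwrite('pics/s1crop.png',cv2.resize(im[310:395,240:365],None,fx=6,fy=6,interpolation=cv2.INTER_NEAREST)[:510,:750])
cv2.imwrite('pics/s1case.png',cv2.resize(im[165:245,220:300],None,fx=7,fy=7,interpolation=cv2.INTER_NEAREST))
hsv=cv2.cvtColor(im,cv2.COLOR_BGR2HSV)
# duck etc: rough
print('tray rim ctr',ray('scene',[(256,341),(341,325),(348,353),(258,379)],0.032).round(3).tolist())
print('holder',ray('scene',[(301,349)],0.035).round(3))
print('case',ray('scene',[(231,181),(265,175),(284,213),(250,222)],0.05).round(3).tolist())
print('vase feet',ray('scene',[(381,272),(381,240)],0.0).round(3).tolist(), ray('side',[(366,287),(380,268)],0.0).round(3).tolist())
E
```

```text
tray rim ctr [[0.376, -0.175, 0.032], [0.546, -0.206, 0.032], [0.529, -0.272, 0.032], [0.351, -0.258, 0.032]]
holder [[ 0.449 -0.23   0.035]]
case [[0.48, 0.312, 0.05], [0.569, 0.303, 0.05], [0.559, 0.142, 0.05], [0.473, 0.143, 0.05]]
vase feet [[0.708, -0.082, 0.0], [0.759, 0.012, 0.0]] [[0.706, -0.08, 0.0], [0.751, 0.009, 0.0]]
```

View pics/s1crop.png

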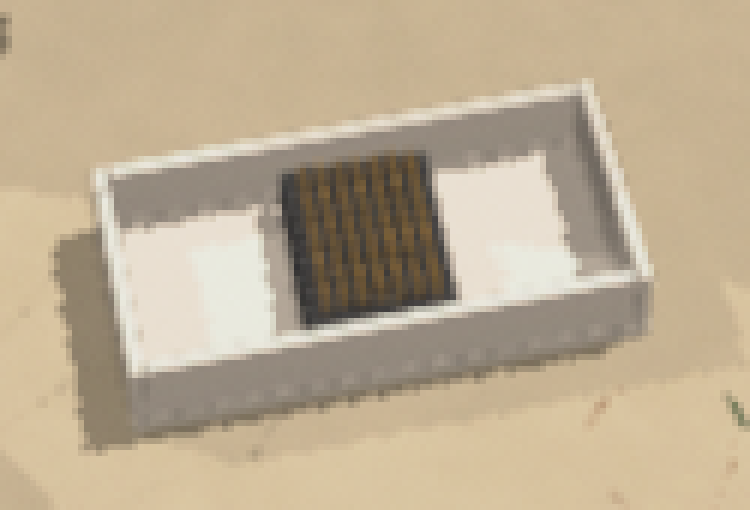

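View pics/s1case.png

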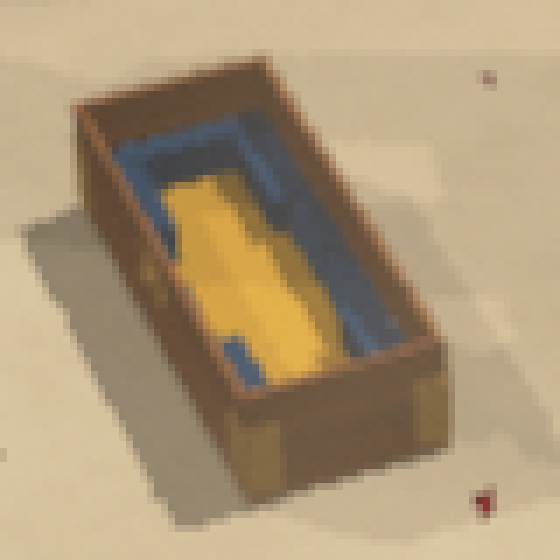

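```bash
python3 - <<'E'
from h import *
P=ray('scene',np.array([(98,170),(588,85),(650,275),(135,375)])/6+[240,310],0.032)
print(P.round(3).tolist(),P.mean(0)); 
d=P[1]-P[0]+P[2]-P[3]; print('yaw',np.degrees(np.arctan2(d[1],d[0])))
Q=ray('scene',np.array([(78,103),(265,60),(440,343),(240,393)])/7+[220,165],0.05)
print(Q.round(3).tolist(),Q.mean(0)); d=Q[0]-Q[3]+Q[1]-Q[2]; print('case y dir',np.degrees(np.arctan2(d[1],d[0]))-90)
E
```

```text
[[0.379, -0.169, 0.032], [0.541, -0.201, 0.032], [0.527, -0.279, 0.032], [0.363, -0.248, 0.032]] [ 0.45253101 -0.22436121  0.032     ]
yaw -10.84902862712376
[[0.482, 0.317, 0.05], [0.554, 0.316, 0.05], [0.555, 0.14, 0.05], [0.484, 0.142, 0.05]] [0.51857924 0.22882322 0.05      ]
case y dir 0.5563138365898794
```

Emit:
send_rows([
  [[0,-0.06,-0.06,0,0],[0,-0.12,-0.12,0,0],[0,-0.17,-0.18,0,0],[0,-0.17,-0.24,0,0],[0,-0.17,-0.24,0,0],[0,-0.17,-0.24,0,0]],
])

```text
t: 0.9
tcp_pos: [0.454, -0.2432, 0.2313]
tool_rot: [0.002, 0.707, -0.002, 0.707]
force: [0.5, 0.7, -0.2]
finger_gap: 0.993
```

```bash
python3 - <<'E'
from h import *
im,s=snap('wrist','w2.png'); print(s['t'],s['tcp_pos'],s['tool_rot'],s['qd'].round(3))
import pickle; pickle.dump(s,open('w2.pkl','wb'))
E
```

```text
0.9 [ 0.45404274 -0.2432487   0.23128496] [ 0.00163973  0.70698756 -0.00230164  0.70722034] [ 0.068 -0.004  0.023  0.034  0.017  0.024]
```

View pics/w2.png

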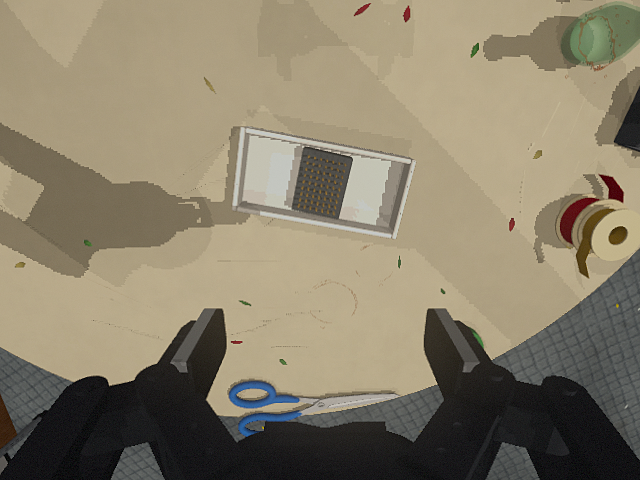

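The wrist view shows the holder centred near (322,183), inside the tray, whose corners are at (238,127), (414,159), (396,237) and (234,209).

```bash
python3 - <<'E'
from h import *
import pickle
s=pickle.load(open('w2.pkl','rb')); im=cv2.imread('pics/w2.png')
g=cv2.cvtColor(im,cv2.COLOR_BGR2HSV)
roi=np.zeros(im.shape[:2],np.uint8); roi[130:235,270:375]=1
m=((g[...,2]<110)&(roi>0)).astype(np.uint8); m=cv2.morphologyEx(m,cv2.MORPH_CLOSE,np.ones((5,5)))
c=max(cv2.findContours(m,0,1)[0],key=cv2.contourArea)
b=cv2.boxPoints(cv2.minAreaRect(c)); print(b.tolist())
P=ray('wrist',b,0.023,s); print(P.round(4).tolist(),P.mean(0)); print([np.linalg.norm(P[i]-P[i-1]).round(4) for i in range(4)])
e=P[1]-P[0]; print(np.degrees(np.arctan2(e[1],e[0])))
T=ray('wrist',[(238,127),(414,159),(396,237),(234,209)],0.032,s);print(T.round(4).tolist(),T.mean(0))
cv2.drawContours(im,[b.astype(int)],0,(0,0,255),1)
cv2.imwrite('pics/w2c.png',cv2.resize(im[110:250,220:430],None,fx=3.7,fy=3.7,interpolation=cv2.INTER_NEAREST))
E
```

```text
[[290.4231262207031, 209.88462829589844], [303.7308044433594, 143.34617614746094], [353.3461608886719, 153.2692413330078], [340.0384826660156, 219.8076934814453]]
[[0.4189, -0.2485, 0.023], [0.4342, -0.1824, 0.023], [0.4823, -0.192, 0.023], [0.4699, -0.2594, 0.023]] [ 0.45133752 -0.22056358  0.023     ]
[np.float64(0.0521), np.float64(0.0679), np.float64(0.0491), np.float64(0.0684)]
76.99926066089577
[[0.3738, -0.1664, 0.032], [0.5398, -0.1967, 0.032], [0.5271, -0.2754, 0.032], [0.3633, -0.2449, 0.032]] [ 0.45102549 -0.22087385  0.032     ]
```

View pics/w2c.png

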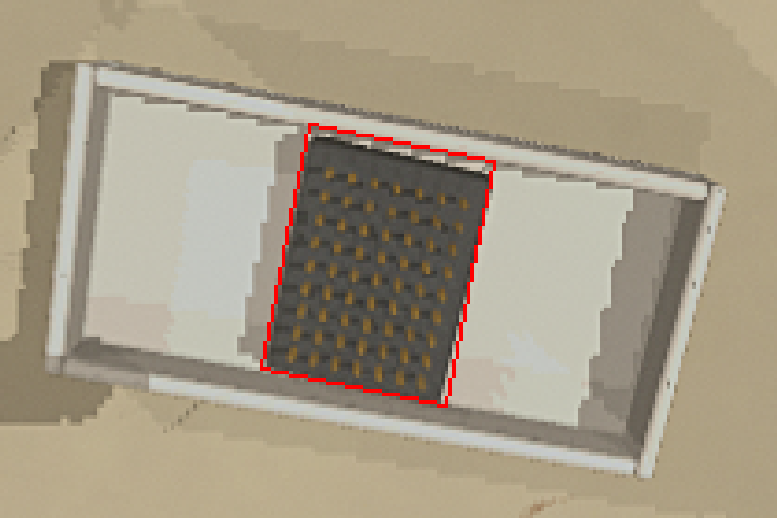

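```bash
python3 - <<'E'
from h import *
import pickle
s=pickle.load(open('w2.pkl','rb'))
P=ray('wrist',np.array([(311,137),(494,176),(447,404),(265,368)])/3.7+[220,110],0.023,s); print(P.round(4).tolist(),P.mean(0)); print([np.linalg.norm(P[i]-P[i-1]).round(4) for i in range(4)])
for e in (P[1]-P[0],P[2]-P[3],P[0]-P[3],P[1]-P[2]): print(np.degrees(np.arctan2(e[1],e[0])))
print(R.from_quat(s['tool_rot']).as_matrix().round(4)); print(manip.sense()['tcp_pos'])
print(manip.grasp_offset)
E
```

```text
[[0.4344, -0.1858, 0.023], [0.4826, -0.1962, 0.023], [0.4707, -0.2587, 0.023], [0.4202, -0.248, 0.023]] [ 0.4519658  -0.22218729  0.023     ]
[np.float64(0.0638), np.float64(0.0492), np.float64(0.0636), np.float64(0.0516)]
-12.098525555786134
-11.900302546544165
77.09734424116327
79.23126129376367
[[ 3.0e-04  5.6e-03  1.0e+00]
 [-9.0e-04  1.0e+00 -5.6e-03]
 [-1.0e+00 -9.0e-04  3.0e-04]]
[ 0.45435029 -0.24119533  0.23112417]
0.0187
```

Emit:
send_rows([
  [[0,-0.003,0.018,-0.04,-0.1],[0,-0.003,0.018,-0.08,-0.2],[0,-0.003,0.018,-0.12,-0.2],[0,-0.003,0.018,-0.15,-0.2],[0,-0.003,0.018,-0.15,-0.2],[0,-0.003,0.018,-0.15,-0.2]],
])

```text
t: 1.7
tcp_pos: [0.4527, -0.2214, 0.082]
tool_rot: [0.07, 0.703, -0.07, 0.704]
force: [0.3, -0.8, -0.1]
finger_gap: 0.999
```

```bash
python3 - <<'E'
from h import *
im,s=snap('wrist','w3.png'); print(s['t'],s['tcp_pos'],R.from_quat(s['tool_rot']).as_matrix().round(4))
im,s2=snap('side','sd3.png')
cv2.imwrite('pics/sd3c.png',cv2.resize(im[200:380,100:370,::-1],None,fx=2.9,fy=2.9))
h=[0.452,-0.222,0.023]; print(proj('wrist',[h],s))
E
```

```text
1.7 [ 0.45273579 -0.2214273   0.08203798] [[ 8.000e-04  1.974e-01  9.803e-01]
 [-5.000e-04  9.803e-01 -1.974e-01]
 [-1.000e+00 -3.000e-04  9.000e-04]]
[[323.42603055 261.94981209]]
```

View pics/w3.png

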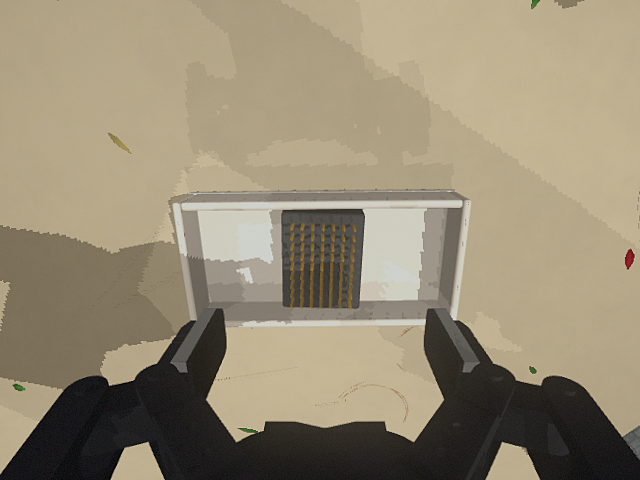

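View pics/sd3c.png

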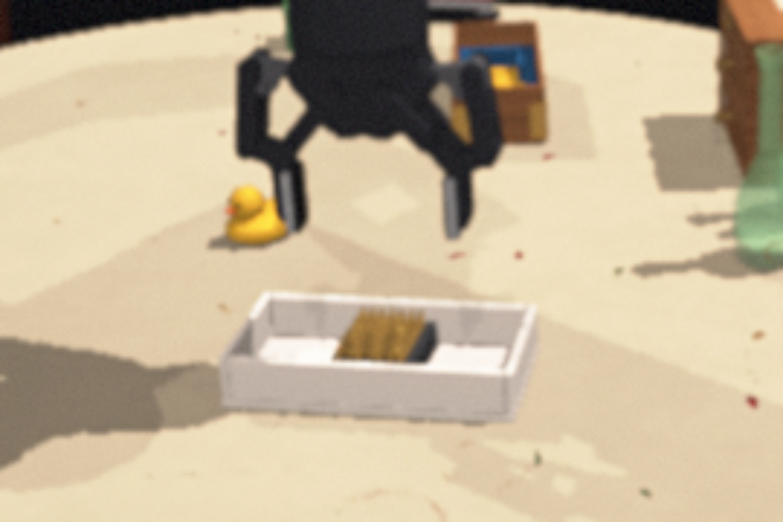

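The wrist view shows the block centred near (323,259), where I projected it, with the jaws parallel to its width. I'll go down and grip.

Emit:
send_rows([
  [[0,0,0,-0.03,0],[0,0,0,-0.055,0],[0,0,0,-0.073,0],[0,0,0,-0.073,0],[0.2,0,0,-0.073,0],[0.4,0,0,-0.073,0],[0.6,0,0,-0.073,0],[0.6,0,0,-0.073,0]],
], grip_force=60)

```text
t: 2.8
tcp_pos: [0.4522, -0.2221, 0.0098]
tool_rot: [0.07, 0.703, -0.071, 0.704]
force: [-1.5, 0.5, 7.5]
finger_gap: 0.566
```

Emit:
send_rows([
  [[1,0,0,0,0],[1,0,0,0,0],[1,0,0,0,0],[1,0,0,0.02,0],[1,0,0,0.04,0],[1,0,0,0.06,0],[1,0,0,0.08,0],[1,0,0,0.08,0]],
], grip_force=60)

```text
t: 3.8
tcp_pos: [0.4527, -0.2225, 0.0897]
tool_rot: [0.07, 0.702, -0.071, 0.705]
force: [-0.0, 0.2, -2.7]
finger_gap: 0.566
```

```bash
python3 - <<'E'
from h import *
im,s=snap('wrist','w4.png'); print(s['t'],s['tcp_pos'],s['finger_gap'],s['force'])
im,s2=snap('side','sd4.png')
cv2.imwrite('pics/sd4c.png',cv2.resize(im[200:380,100:370,::-1],None,fx=2.9,fy=2.9))
E
```

```text
3.8 [ 0.45273666 -0.22249478  0.0897014 ] 0.5663417154162729 [-0.01058082  0.1786801  -2.74862205]
```

View pics/w4.png

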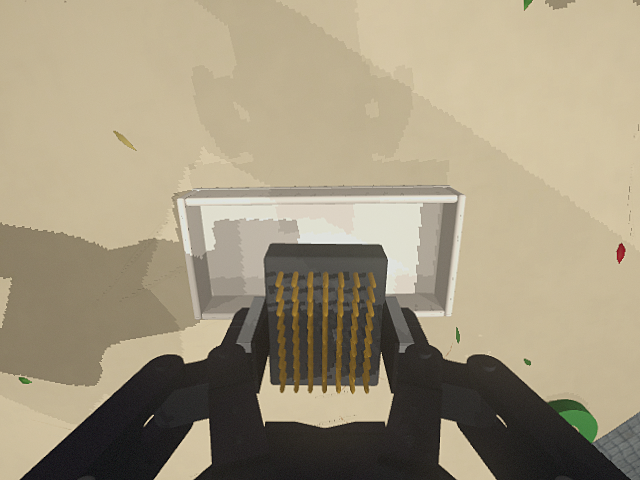

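View pics/sd4c.png

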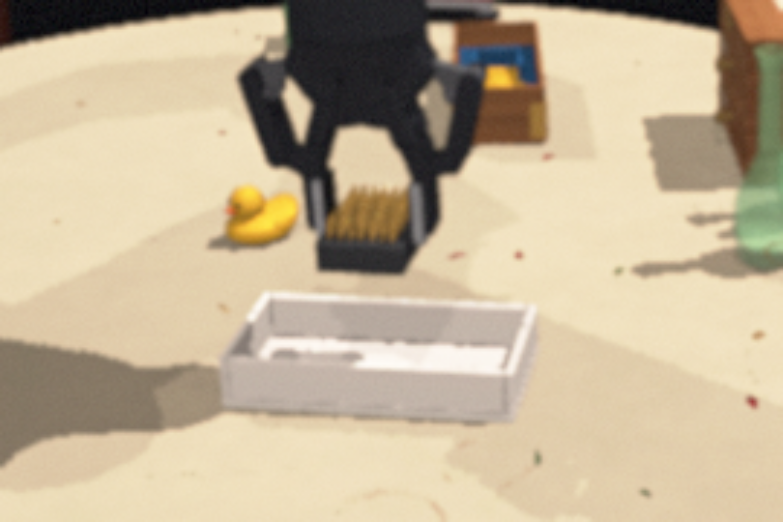

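Only the empty tray is left below, and the holder is gripped level. Next I carry it to bare table at (0.53, -0.02) and square it up.

Emit:
send_rows([
  [[1,0.01,0.03,0,0.03],[1,0.03,0.075,0,0.09],[1,0.05,0.12,0,0.15],[1,0.065,0.165,0,0.2],[1,0.075,0.19,0,0.2],[1,0.078,0.202,-0.02,0.2],[1,0.078,0.202,-0.05,0.2],[1,0.078,0.202,-0.07,0.2]],
])

```text
t: 4.9
tcp_pos: [0.5287, -0.0192, 0.016]
tool_rot: [-0.0, 0.708, 0.001, 0.706]
force: [0.3, -0.4, -3.4]
finger_gap: 0.566
```

Emit:
send_rows([
  [[1,0,0,-0.006,0],[1,0,0,-0.01,0],[1,0,0,-0.012,0],[1,0,0,-0.012,0]],
])

```text
t: 5.4
tcp_pos: [0.5303, -0.0201, 0.0068]
tool_rot: [-0.0, 0.707, -0.0, 0.707]
force: [-0.1, -0.6, -2.8]
finger_gap: 0.569
```

```bash
python3 - <<'E'
from h import *
im,s2=snap('side','sd5.png'); print(s2['tcp_pos'],s2['force'],s2['finger_gap'])
cv2.imwrite('pics/sd5c.png',cv2.resize(im[150:330,150:420,::-1],None,fx=2.9,fy=2.9))
E
```

```text
[ 0.53030636 -0.0201185   0.00675323] [-0.05436924 -0.64395689 -2.78756548] 0.5686999206423796
```

View pics/sd5c.png

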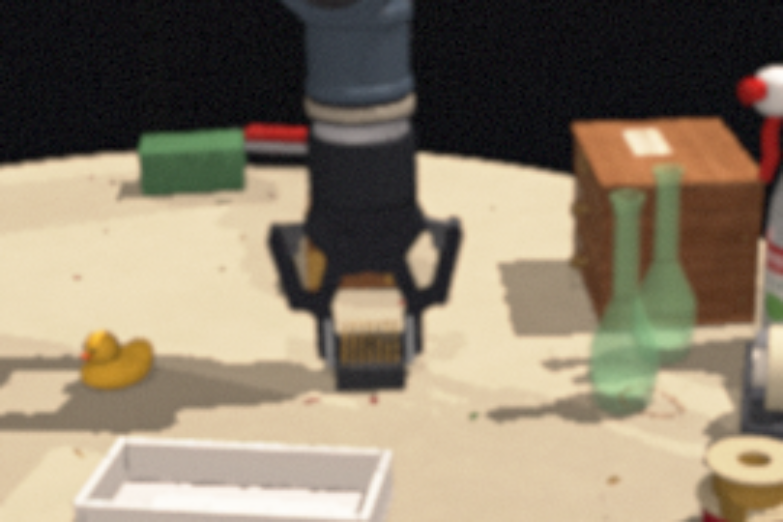

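The holder hangs just above the table. I'll lower it in small steps until the force changes.

Emit:
send_rows([
  [[1,0,0,-0.001,0],[1,0,0,-0.002,0],[1,0,0,-0.003,0],[1,0,0,-0.003,0]],
])

```text
t: 5.95
tcp_pos: [0.5302, -0.02, 0.0048]
tool_rot: [-0.0, 0.707, -0.0, 0.707]
force: [-2.0, 0.1, 8.8]
finger_gap: 0.562
```

Emit:
send_rows([
  [[0.3,0,0,0,0],[0,0,0,0,0],[0,0,0,0,0],[0,0,0,0,0],[0,0,0,0.03,0],[0,0,0,0.07,0.1],[0,0,0,0.11,0.25],[0,0,0,0.15,0.4]],
])

```text
t: 6.95
tcp_pos: [0.5296, -0.0199, 0.1544]
tool_rot: [-0.142, 0.693, 0.142, 0.692]
force: [0.1, -0.9, -0.0]
finger_gap: 0.998
```

Emit:
send_rows([
  [[0,0,0,0,0.18],[0,0,0,0,0.36],[0,0,0,0,0.54],[0,0,0,0,0.72],[0,0,0,0,0.9],[0,0,0,0,1.08],[0,0,0,0,1.17],[0,0,0,0,1.17]],
])

```text
t: 7.95
tcp_pos: [0.5298, -0.0199, 0.1531]
tool_rot: [-0.499, 0.501, 0.5, 0.5]
force: [-0.0, 0.0, 0.6]
finger_gap: 1.001
```

Emit:
send_rows([
  [[0,0,0,0,0],[0,0,0,0,0],[0,0,0,0,0]],
])

```text
t: 8.32
tcp_pos: [0.53, -0.02, 0.1533]
tool_rot: [-0.5, 0.5, 0.5, 0.5]
force: [0.4, -0.4, -0.3]
finger_gap: 1.002
```

```bash
python3 - <<'E'
from h import *
import pickle
im,s=snap('wrist','w6.png'); print(s['tcp_pos'],R.from_quat(s['tool_rot']).as_matrix().round(4).tolist(),s['q'].round(3)); pickle.dump(s,open('w6.pkl','wb'))
E
```

```text
[ 0.52996025 -0.01998781  0.15331129] [[-0.0, -1.0, 0.0012], [0.0, 0.0012, 1.0], [-1.0, 0.0, 0.0]] [-0.249  0.512  1.746  0.     0.884 -1.818]
```

View pics/w6.png

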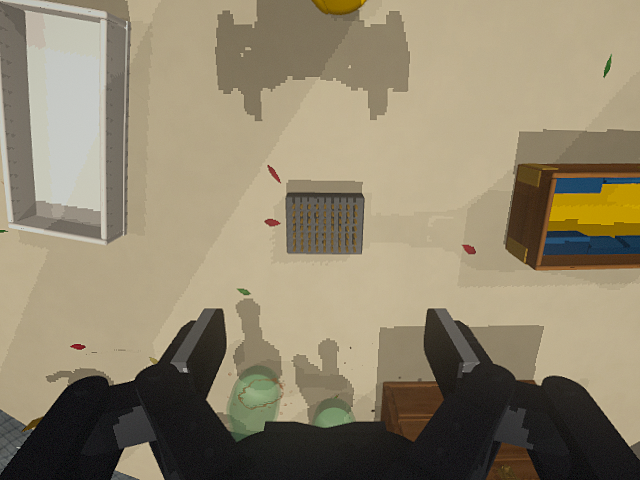

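The holder stands free on bare table with its top face at about (287–363, 194–254). Image right is world +y and image down is +x. The case's near end is at (515–640, 165–268). I'll measure the holder.

```bash
python3 - <<'E'
from h import *
import pickle
s=pickle.load(open('w6.pkl','rb')); im=cv2.imread('pics/w6.png')
cv2.imwrite('pics/w6c.png',cv2.resize(im[170:270,270:385],None,fx=6,fy=6,interpolation=cv2.INTER_NEAREST))
g=cv2.cvtColor(im,cv2.COLOR_BGR2HSV)
m=(g[...,2]<115).astype(np.uint8); r=np.zeros_like(m); r[185:265,275:380]=1; m*=r
m=cv2.morphologyEx(m,cv2.MORPH_CLOSE,np.ones((5,5)));m=cv2.morphologyEx(m,cv2.MORPH_OPEN,np.ones((5,5)))
c=max(cv2.findContours(m,0,1)[0],key=cv2.contourArea); b=cv2.boxPoints(cv2.minAreaRect(c)); print(b.tolist())
P=ray('wrist',b,0.018,s); print(P.round(4).tolist(),P.mean(0)); print([np.linalg.norm(P[i]-P[i-1]).round(4) for i in range(4)])
E
```

```text
[[285.9999694824219, 252.99998474121094], [285.9999694824219, 191.99998474121094], [362.9999694824219, 191.99998474121094], [362.9999694824219, 252.99998474121094]]
[[0.554, -0.053, 0.018], [0.5018, -0.0511, 0.018], [0.5019, 0.0104, 0.018], [0.5541, 0.0122, 0.018]] [ 0.52796441 -0.02037242  0.018     ]
[np.float64(0.0652), np.float64(0.0523), np.float64(0.0615), np.float64(0.0523)]
```

View pics/w6c.png

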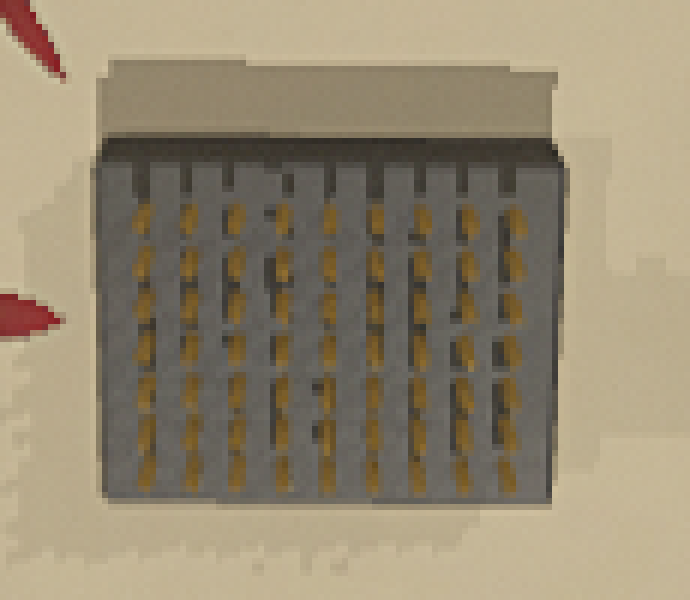

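```bash
python3 - <<'E'
from h import *
import pickle
s=pickle.load(open('w6.pkl','rb'))
P=ray('wrist',np.array([(96,162),(566,164),(551,501),(103,499)])/6+[270,170],0.018,s); print(P.round(4).tolist(),P.mean(0)); print([np.linalg.norm(P[i]-P[i-1]).round(4) for i in range(4)])
for e in (P[1]-P[0],P[2]-P[3]): print(np.degrees(np.arctan2(e[1],e[0])))
E
```

```text
[[0.5059, -0.0512, 0.018], [0.5062, 0.0117, 0.018], [0.5546, 0.0112, 0.018], [0.5542, -0.052, 0.018]] [ 0.53021521 -0.02010306  0.018     ]
[np.float64(0.0483), np.float64(0.0629), np.float64(0.0484), np.float64(0.0633)]
89.65746149320765
89.61986755497983
```

Emit:
send_rows([
  [[0,0,0.05,0.03,0],[0,-0.005,0.1,0.05,0],[0,-0.01,0.16,0.07,0],[0,-0.01,0.21,0.07,0],[0,-0.01,0.25,0.07,0],[0,-0.01,0.25,0.07,0],[0,-0.01,0.25,0.07,0],[0,-0.01,0.25,0.07,0]],
])

```text
t: 9.38
tcp_pos: [0.52, 0.2288, 0.2232]
tool_rot: [-0.499, 0.501, 0.499, 0.5]
force: [0.5, -0.2, -0.8]
finger_gap: 1.0
```

```bash
python3 - <<'E'
from h import *
import pickle
im,s=snap('wrist','w7.png'); print(s['tcp_pos'],R.from_quat(s['tool_rot']).as_matrix().round(4).tolist(),s['q'].round(3),s['qd'].round(3)); pickle.dump(s,open('w7.pkl','wb'))
cv2.imwrite('pics/w7c.png',cv2.resize(im[120:300,200:450,::-1],None,fx=3.2,fy=3.2,interpolation=cv2.INTER_NEAREST))
E
```

```text
[0.5200135  0.22879788 0.22316403] [[-0.0005, -1.0, 0.0024], [-0.0005, 0.0024, 1.0], [-1.0, 0.0005, -0.0005]] [ 0.218  0.461  1.586 -0.     1.095 -1.35 ] [-0.006  0.    -0.     0.003 -0.     0.001]
```

View pics/w7.png

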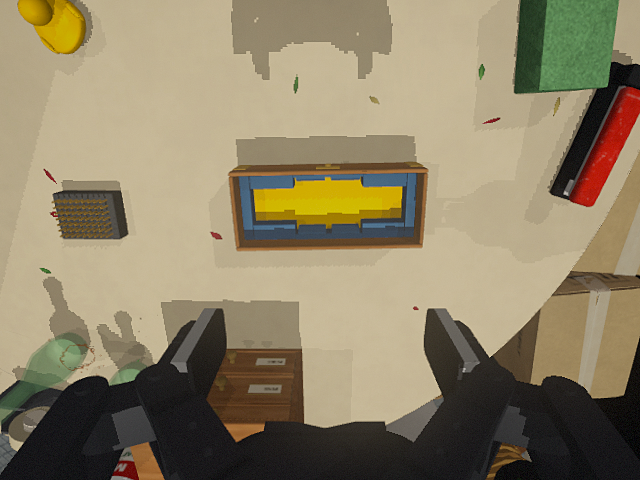

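View pics/w7c.png

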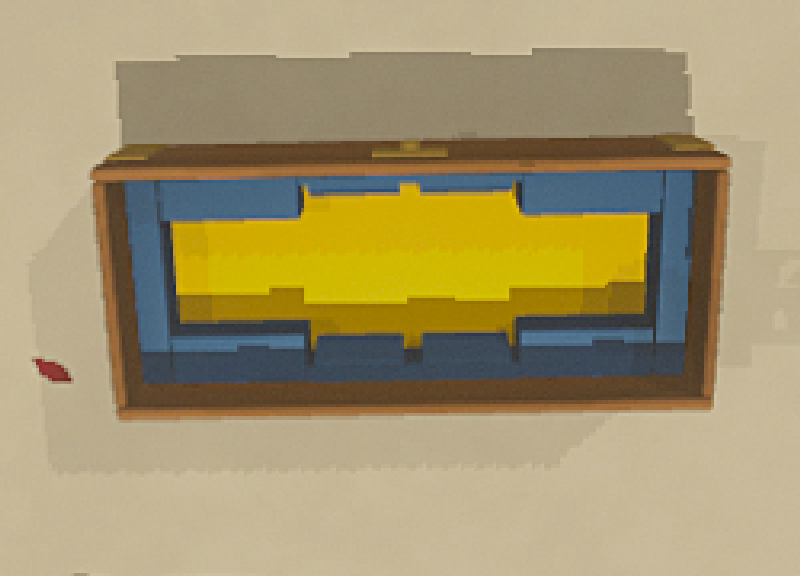

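The wrist view shows the case with rim corners in the crop at about (93,172), (731,158), (713,408) and (119,417). The yellow cutout floor is central, and the long block section runs between crop x of about 304 and 519.

```bash
python3 - <<'E'
from h import *
import pickle
s=pickle.load(open('w7.pkl','rb'))
f=lambda pts,z: ray('wrist',np.array(pts)/3.2+[200,120],z,s)
P=f([(92,178),(731,162),(713,410),(119,418)],0.05); print(P.round(4).tolist(),P.mean(0)); print([np.linalg.norm(P[i]-P[i-1]).round(4) for i in range(4)])
for e in (P[1]-P[0],P[2]-P[3]): print(np.degrees(np.arctan2(e[1],e[0])))
print('yellow ends',f([(174,260),(648,255)],0.010).round(4).tolist())
print('block slot ends (bottom, top side)',f([(303,216),(517,213)],0.010).round(4).tolist())
print('mouth notch', f([(303,190),(517,182)],0.028).round(4).tolist(), f([(311,345),(516,345)],0.028).round(4).tolist())
print('well edges mouth: near -x', f([(162,218),(300,216),(522,212),(660,211)],0.028).round(4).tolist())
print('well edges +x mouth', f([(170,335),(310,330),(518,327),(655,328)],0.028).round(4).tolist())
E
```

```text
[[0.4842, 0.1426, 0.05], [0.4802, 0.3213, 0.05], [0.554, 0.3227, 0.05], [0.5561, 0.1443, 0.05]] [0.51861215 0.23271209 0.05      ]
[np.float64(0.0719), np.float64(0.1788), np.float64(0.0739), np.float64(0.1784)]
91.28318997783506
90.65950596387732
yellow ends [[0.5168, 0.1559, 0.01], [0.5155, 0.3089, 0.01]]
block slot ends (bottom, top side) [[0.5027, 0.198, 0.01], [0.5019, 0.2661, 0.01]]
mouth notch [[0.4914, 0.1998, 0.028], [0.4892, 0.264, 0.028]] [[0.5401, 0.2009, 0.028], [0.5403, 0.2652, 0.028]]
well edges mouth: near -x [[0.4997, 0.1568, 0.028], [0.4993, 0.1987, 0.028], [0.4983, 0.2657, 0.028], [0.498, 0.3075, 0.028]]
well edges +x mouth [[0.5367, 0.1568, 0.028], [0.5352, 0.2007, 0.028], [0.5344, 0.2656, 0.028], [0.5348, 0.3086, 0.028]]
```

```bash
python3 - <<'E'
import cv2
im=cv2.imread('pics/w7.png')
cv2.imwrite('pics/w7d.png',cv2.resize(im[165:240,245:335],None,fx=8,fy=8,interpolation=cv2.INTER_NEAREST))
cv2.imwrite('pics/w7e.png',cv2.resize(im[165:240,330:420],None,fx=8,fy=8,interpolation=cv2.INTER_NEAREST))
E
```

```text
(no output)
```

View pics/w7d.png

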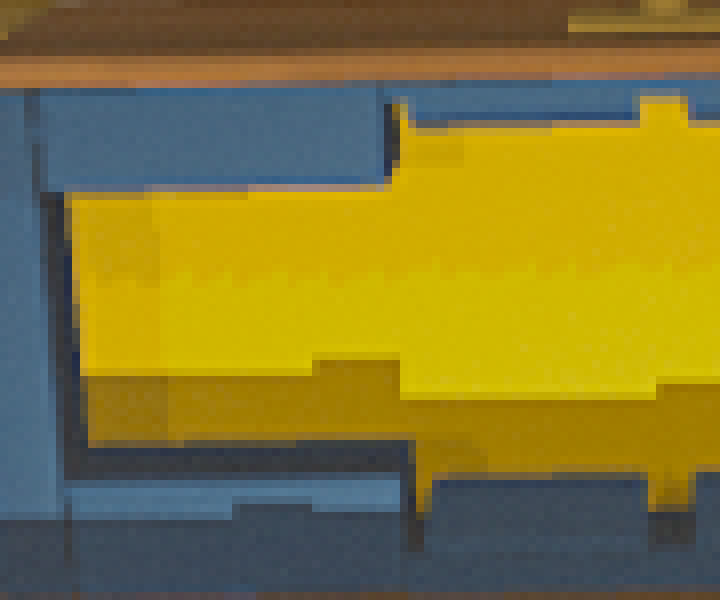

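View pics/w7e.png

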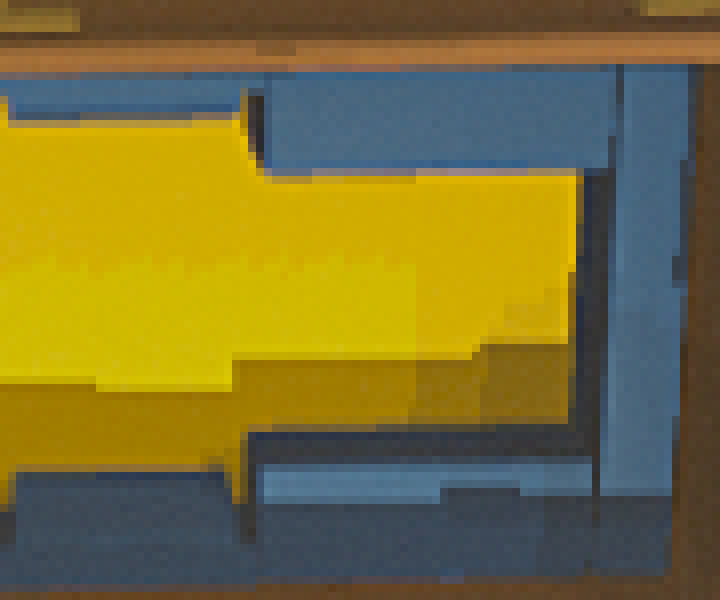

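```bash
python3 - <<'E'
from h import *
import pickle
s=pickle.load(open('w7.pkl','rb'))
d=lambda pts,z: ray('wrist',np.array(pts)/8+[245,165],z,s).round(4).tolist()
e=lambda pts,z: ray('wrist',np.array(pts)/8+[330,165],z,s).round(4).tolist()
print('mouth L',d([(392,90),(415,552)],.028),'R',e([(255,90),(248,542)],.028))
print('notch mid',d([(664,92),(670,545)],.028))
print('well L',d([(70,191),(70,478),(380,186),(400,478)],.028)); print('well R',e([(265,178),(575,172),(260,462),(590,460)],.028))
print('floor well far edge',d([(90,445),(405,440)],.010),e([(250,430),(565,424)],.010))
print('rim outer -x bottom of wall? inner rim',d([(0,86)],.05),e([(700,62)],.05))
E
```

```text
mouth L [[0.4884, 0.1992, 0.028], [0.5466, 0.2004, 0.028]] R [[0.4886, 0.2642, 0.028], [0.5455, 0.2651, 0.028]]
notch mid [[0.4888, 0.2318, 0.028], [0.5458, 0.2326, 0.028]]
well L [[0.5005, 0.1598, 0.028], [0.5367, 0.1574, 0.028], [0.5, 0.1974, 0.028], [0.5369, 0.1988, 0.028]]
well R [[0.4992, 0.2658, 0.028], [0.4985, 0.3033, 0.028], [0.535, 0.2663, 0.028], [0.5348, 0.3076, 0.028]]
floor well far edge [[0.5376, 0.1565, 0.01], [0.537, 0.198, 0.01]] [[0.5359, 0.2669, 0.01], [0.5351, 0.3082, 0.01]]
rim outer -x bottom of wall? inner rim [[0.4844, 0.1572, 0.05]] [[0.4821, 0.3117, 0.05]]
```

Case centre is about (0.5175, 0.2325) with yaw about +0.013 rad. Well widths come out at 36–37 mm and their span at 151 mm, matching the given sizes. Now back to the holder, to grip its short ends.

Emit:
send_rows([
  [[0,0.002,-0.05,0,0],[0,0.004,-0.1,-0.02,0],[0,0.006,-0.15,-0.04,0],[0,0.008,-0.2,-0.07,0],[0,0.01,-0.24,-0.1,0],[0,0.01,-0.25,-0.13,0],[0,0.01,-0.25,-0.15,0],[0,0.01,-0.25,-0.15,0]],
])

```text
t: 10.42
tcp_pos: [0.5287, -0.021, 0.0721]
tool_rot: [-0.498, 0.501, 0.5, 0.5]
force: [-0.6, -1.3, -0.4]
finger_gap: 1.001
```

Emit:
send_rows([
  [[0,0,0,-0.03,0],[0,0,0,-0.055,0],[0,0,0,-0.069,0],[0,0,0,-0.069,0],[0,0,0,-0.069,0]],
])

```text
t: 11.05
tcp_pos: [0.5307, -0.0201, 0.0052]
tool_rot: [-0.5, 0.5, 0.499, 0.5]
force: [0.5, 0.5, -0.3]
finger_gap: 1.0
```

```bash
python3 - <<'E'
from h import *
im,s=snap('wrist','w8.png'); print(s['tcp_pos'],s['force'])
E
```

```text
[ 0.53070494 -0.02013202  0.00520691] [ 0.49732686  0.47221755 -0.34786042]
```

View pics/w8.png

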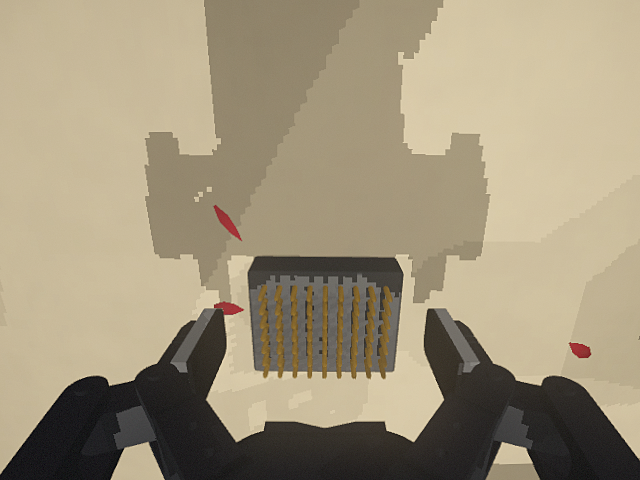

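The fingers straddle the short ends, with the block spanning 249–402 and the fingers' middle at 325. I'll lower slightly and grip.

Emit:
send_rows([
  [[0,0,0,-0.002,0],[0.15,0,0,-0.002,0],[0.3,0,0,-0.002,0],[0.5,0,0,-0.002,0],[1,0,0,-0.002,0],[1,0,0,-0.002,0],[1,0,0,-0.002,0],[1,0,0,-0.002,0]],
], grip_force=100)

```text
t: 12.1
tcp_pos: [0.5301, -0.02, 0.0035]
tool_rot: [-0.5, 0.5, 0.5, 0.5]
force: [-1.5, 0.6, 8.5]
finger_gap: 0.716
```

Emit:
send_rows([
  [[1,0,0,0.02,0],[1,0,0,0.05,0],[1,0,0,0.09,0],[1,0,0,0.13,0],[1,0,0,0.13,0],[1,0,0,0.13,0]],
])

```text
t: 12.85
tcp_pos: [0.5288, -0.0196, 0.1313]
tool_rot: [-0.499, 0.501, 0.501, 0.5]
force: [-1.7, -0.5, -3.5]
finger_gap: 0.715
```

```bash
python3 - <<'E'
from h import *
im,s=snap('wrist','w9.png'); print(s['tcp_pos'],s['force'],R.from_quat(s['tool_rot']).as_matrix().round(4).tolist())
im,s=snap('side','sd9.png')
cv2.imwrite('pics/sd9c.png',cv2.resize(im[100:330,200:450,::-1],None,fx=2.5,fy=2.5))
E
```

```text
[ 0.52878368 -0.01964928  0.13131394] [-1.73509959 -0.48936945 -3.54523876] [[-0.0024, -1.0, 0.0008], [0.0006, 0.0008, 1.0], [-1.0, 0.0024, 0.0006]]
```

View pics/w9.png

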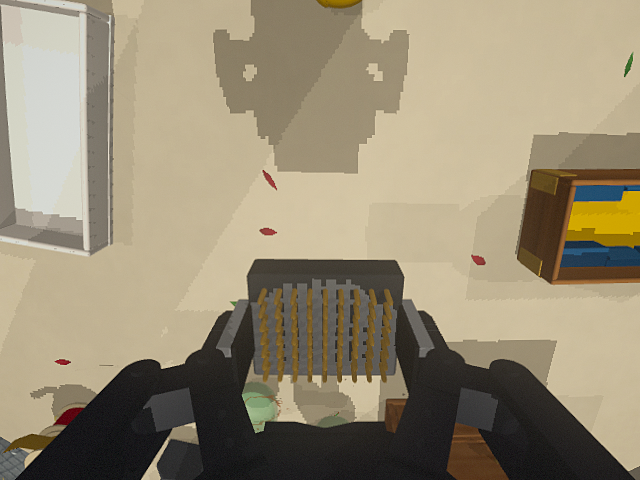

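View pics/sd9c.png

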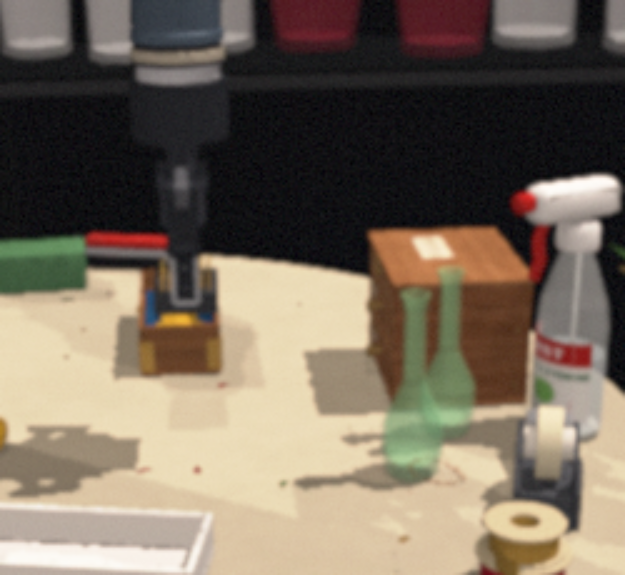

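The holder is held level by its short ends. I'll carry it over the case and check before going in.

Emit:
send_rows([
  [[1,-0.002,0.03,0,0],[1,-0.004,0.08,0,0],[1,-0.008,0.13,0,0.014],[1,-0.01,0.18,0,0.014],[1,-0.0125,0.22,0,0.014],[1,-0.0125,0.245,0,0.014],[1,-0.0125,0.2525,-0.03,0.014],[1,-0.0125,0.2525,-0.06,0.014]],
])

```text
t: 13.95
tcp_pos: [0.5165, 0.2334, 0.0702]
tool_rot: [-0.503, 0.497, 0.504, 0.496]
force: [0.3, 0.0, -3.9]
finger_gap: 0.714
```

Emit:
send_rows([
  [[1,0,0,0,0],[1,0,0,0,0],[1,0,0,0,0]],
])

```text
t: 14.32
tcp_pos: [0.5184, 0.2325, 0.0732]
tool_rot: [0.504, -0.496, -0.503, -0.497]
force: [0.5, -0.9, -2.3]
finger_gap: 0.71
```

```bash
python3 - <<'E'
from h import *
import pickle
im,s=snap('wrist','w10.png'); print(s['tcp_pos'],s['force'],R.from_quat(s['tool_rot']).as_matrix().round(4).tolist());pickle.dump(s,open('w10.pkl','wb'))
im,s=snap('scene','sc10.png')
cv2.imwrite('pics/sc10c.png',cv2.resize(im[120:260,190:330,::-1],None,fx=4,fy=4))
E
```

```text
[0.51837075 0.23251683 0.07324077] [ 0.50022638 -0.9365181  -2.34630307] [[0.002, -0.9999, -0.0128], [0.0005, -0.0128, 0.9999], [-1.0, -0.002, 0.0004]]
```

View pics/w10.png

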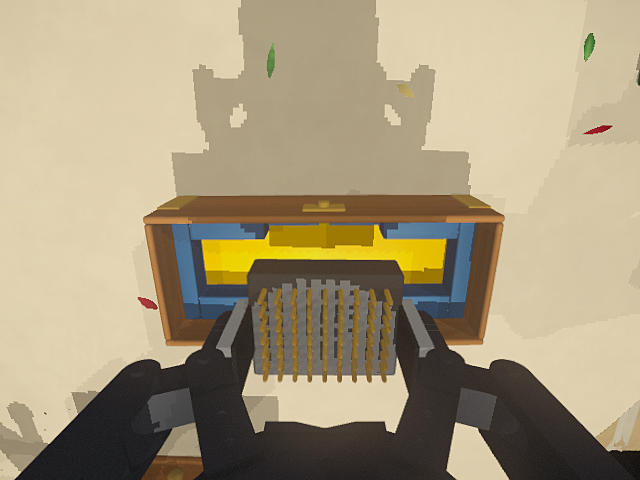

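View pics/sc10c.png

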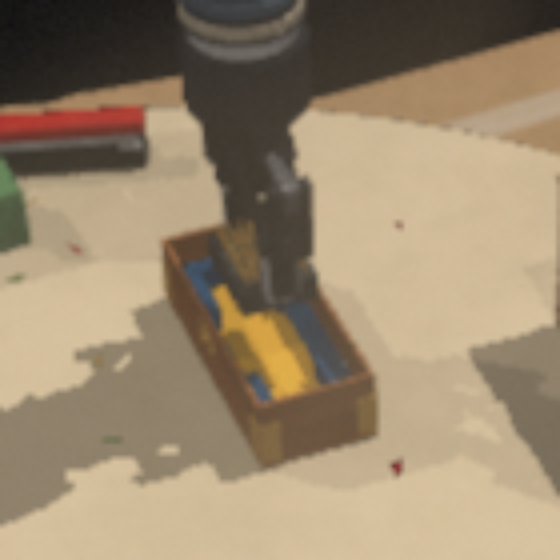

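The block hangs centred over the case. The yellow floor ends at about (204,255) and (446,255). I'll check those against the tool's position.

```bash
python3 - <<'E'
from h import *
im=cv2.imread('pics/w10.png')
cv2.imwrite('pics/w10c.png',cv2.resize(im[200:300,165:485],None,fx=2.5,fy=5,interpolation=cv2.INTER_NEAREST))
E
```

```text
(no output)
```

View pics/w10c.png

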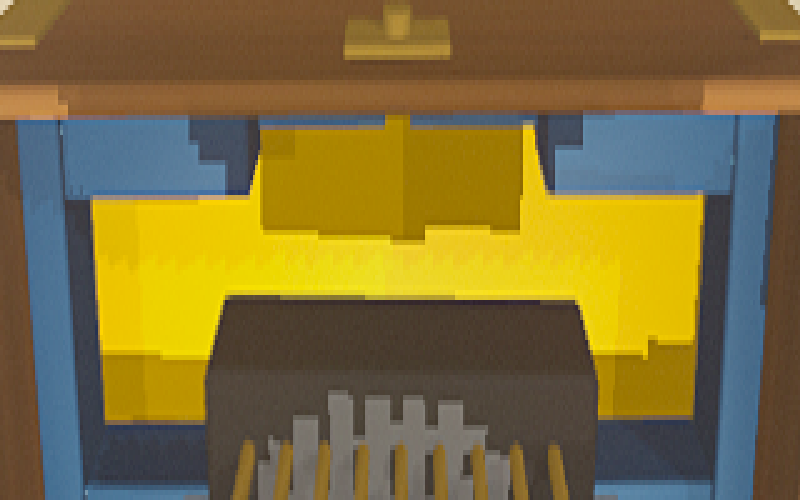

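```bash
python3 - <<'E'
from h import *
import pickle
s=pickle.load(open('w10.pkl','rb'))
f=lambda pts,z: ray('wrist',np.array(pts)/[2.5,5]+[165,200],z,s).round(4).tolist()
print('floor ends',f([(98,300),(698,300)],.01), f([(104,420),(694,418)],.01))
print('mouth x-',f([(90,197),(240,196),(550,194),(705,192)],.028))
print('mouth x+',f([(90,488),(712,483)],.028))
print('step mouth',f([(249,180),(547,180)],.012))
# block underside front edge at z = tcp-.0035
print('block under -x edge',f([(228,299),(577,299)],s['tcp_pos'][2]-.0035),'top edge',f([(207,379),(597,379)],s['tcp_pos'][2]+.0145))
E
```

```text
floor ends [[0.5204, 0.1559, 0.01], [0.5185, 0.3081, 0.01]] [[0.5372, 0.1557, 0.01], [0.5351, 0.3091, 0.01]]
mouth x- [[0.5002, 0.1619, 0.028], [0.4997, 0.196, 0.028], [0.4986, 0.266, 0.028], [0.4979, 0.3013, 0.028]]
mouth x+ [[0.5373, 0.158, 0.028], [0.5349, 0.3077, 0.028]]
step mouth [[0.5032, 0.1953, 0.012], [0.5023, 0.2682, 0.012]]
block under -x edge [[0.495, 0.2011, 0.0697], [0.4942, 0.2637, 0.0697]] top edge [[0.4944, 0.2011, 0.0877], [0.4937, 0.2634, 0.0877]]
```

Block and cutout agree within 1 mm, with matching yaw. I'll go down in stages, starting with the approach into the mouth.

Emit:
send_rows([
  [[1,-0.0006,0,-0.01,0],[1,-0.0006,0,-0.02,0],[1,-0.0006,0,-0.03,0],[1,-0.0006,0,-0.036,0],[1,-0.0006,0,-0.04,0],[1,-0.0006,0,-0.042,0],[1,-0.0006,0,-0.042,0],[1,-0.0006,0,-0.042,0]],
], grip_force=120)

```text
t: 15.42
tcp_pos: [0.5171, 0.2326, 0.0306]
tool_rot: [0.503, -0.496, -0.503, -0.497]
force: [1.0, -0.7, -3.7]
finger_gap: 0.704
```

```bash
python3 - <<'E'
from h import *
im,s=snap('wrist','w11.png'); print(s['tcp_pos'],s['force'],s['ft_torque'],R.from_quat(s['tool_rot']).as_matrix().round(4).tolist())
E
```

```text
[0.51712404 0.23259212 0.03058232] [ 0.97984453 -0.73028312 -3.68420372] [0.05403289 0.02821347 0.05596931] [[0.0006, -0.9999, -0.0132], [0.0001, -0.0132, 0.9999], [-1.0, -0.0007, 0.0001]]
```

View pics/w11.png

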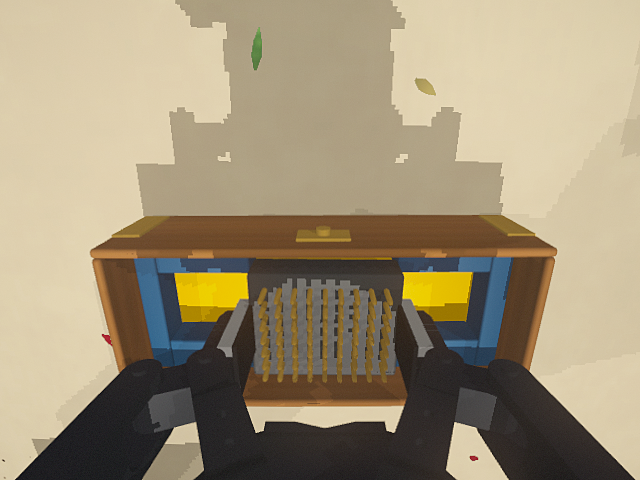

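The block is at the mouth with no contact force, centred in the slot. I'll continue down.

Emit:
send_rows([
  [[1,0,0,-0.003,0],[1,0,0,-0.005,0],[1,0,0,-0.007,0],[1,0,0,-0.009,0],[1,0,0,-0.011,0],[1,0,0,-0.011,0]],
])

```text
t: 16.23
tcp_pos: [0.5174, 0.2327, 0.02]
tool_rot: [0.504, -0.496, -0.503, -0.497]
force: [-1.1, 0.8, 4.5]
finger_gap: 0.704
```

Emit:
send_rows([
  [[1,0,0,-0.001,0],[1,0,0,-0.002,0],[1,0,0,-0.003,0],[1,0,0,-0.004,0],[1,0,0,-0.004,0]],
])

```text
t: 16.85
tcp_pos: [0.5171, 0.2326, 0.0151]
tool_rot: [0.503, -0.497, -0.503, -0.497]
force: [1.6, 0.1, 0.8]
finger_gap: 0.708
```

Emit:
send_rows([
  [[1,0,0,-0.001,0],[1,0,0,-0.002,0],[1,0,0,-0.002,0]],
])

```text
t: 17.23
tcp_pos: [0.5171, 0.2325, 0.0138]
tool_rot: [0.503, -0.497, -0.503, -0.497]
force: [-0.4, -0.3, 5.4]
finger_gap: 0.705
```

```bash
python3 - <<'E'
from h import *
im,s=snap('wrist','w12.png'); print(s['tcp_pos'],s['force'],s['ft_torque'])
cv2.imwrite('pics/w12c.png',im[200:440,80:570,::-1].repeat(1,0))
im,s=snap('scene','sc12.png'); cv2.imwrite('pics/sc12c.png',cv2.resize(im[120:260,190:330,::-1],None,fx=4,fy=4))
E
```

```text
[0.51710624 0.23253947 0.01378938] [-0.41995109 -0.31182299  5.38877786] [-0.04700827 -0.00493178  0.1306226 ]
```

View pics/w12.png

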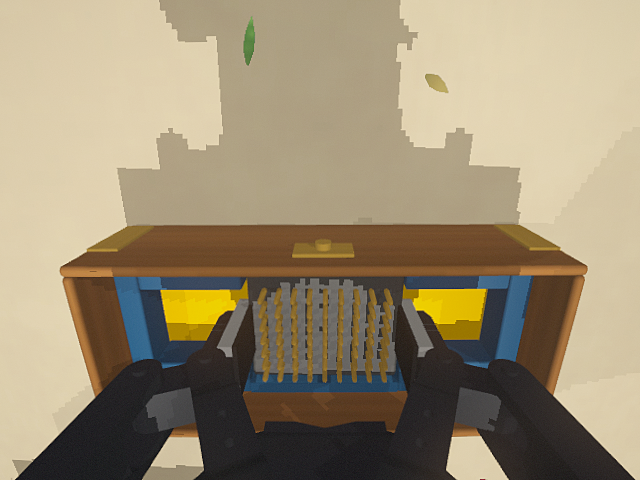

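View pics/sc12c.png

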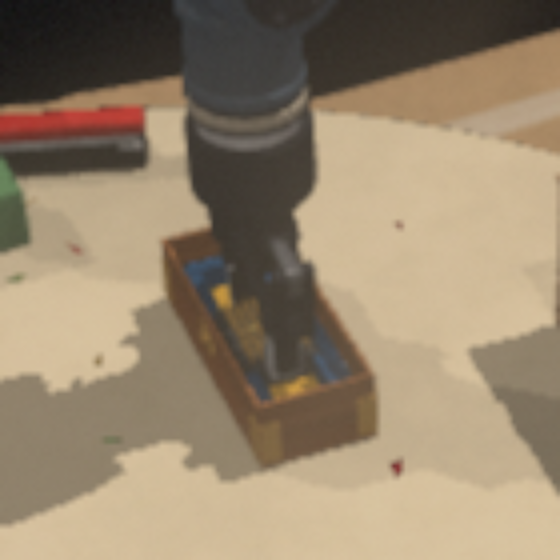

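Nearly home. I'll press further and watch for the hard bottom.

Emit:
send_rows([
  [[1,0,0,-0.001,0],[1,0,0,-0.002,0],[1,0,0,-0.002,0]],
])

```text
t: 17.7
tcp_pos: [0.5172, 0.2326, 0.0137]
tool_rot: [0.504, -0.496, -0.503, -0.497]
force: [-2.8, -0.9, 19.7]
finger_gap: 0.703
```

Emit:
send_rows([
  [[1,0,0,-0.001,0],[1,0,0,-0.002,0],[1,0,0,-0.002,0]],
])

```text
t: 18.08
tcp_pos: [0.5172, 0.2326, 0.0137]
tool_rot: [0.504, -0.496, -0.503, -0.497]
force: [-5.9, -2.0, 32.5]
finger_gap: 0.704
```

It has reached a hard stop at TCP 13.7 mm, which matches the underside on the 10 mm bottom. Now I unload, release and lift.

Emit:
send_rows([
  [[1,0,0,0.002,0],[1,0,0,0.002,0],[0.2,0,0,0.002,0],[0,0,0,0.002,0],[0,0,0,0.003,0],[0,0,0,0.004,0],[0,0,0,0.004,0]],
])

```text
t: 18.95
tcp_pos: [0.5169, 0.2325, 0.0132]
tool_rot: [-0.503, 0.497, 0.503, 0.497]
force: [-0.7, 0.5, -0.5]
finger_gap: 0.996
```

Emit:
send_rows([
  [[0,0,0,0.02,0],[0,0,0,0.05,0],[0,0,0,0.09,0],[0,0,0,0.13,0],[0,0,0,0.17,0],[0,0,0,0.2,0],[0,0,0,0.2,0],[0,0,0,0.2,0]],
])

```text
t: 19.95
tcp_pos: [0.516, 0.2323, 0.2123]
tool_rot: [-0.503, 0.497, 0.504, 0.496]
force: [-0.5, -0.5, 0.0]
finger_gap: 1.001
```

```bash
python3 - <<'E'
from h import *
import pickle
im,s=snap('wrist','w13.png'); print(s['t'],s['tcp_pos'],s['force']);pickle.dump(s,open('w13.pkl','wb'))
cv2.imwrite('pics/w13c.png',cv2.resize(im[120:300,200:450,::-1],None,fx=3.2,fy=3.2,interpolation=cv2.INTER_NEAREST))
im,s=snap('scene','sc13.png'); cv2.imwrite('pics/sc13c.png',cv2.resize(im[120:300,190:430,::-1],None,fx=3.3,fy=3.3))
E
```

```text
19.95 [0.5160085  0.23230414 0.21233017] [-0.46986945 -0.47565257  0.03461898]
```

View pics/w13c.png

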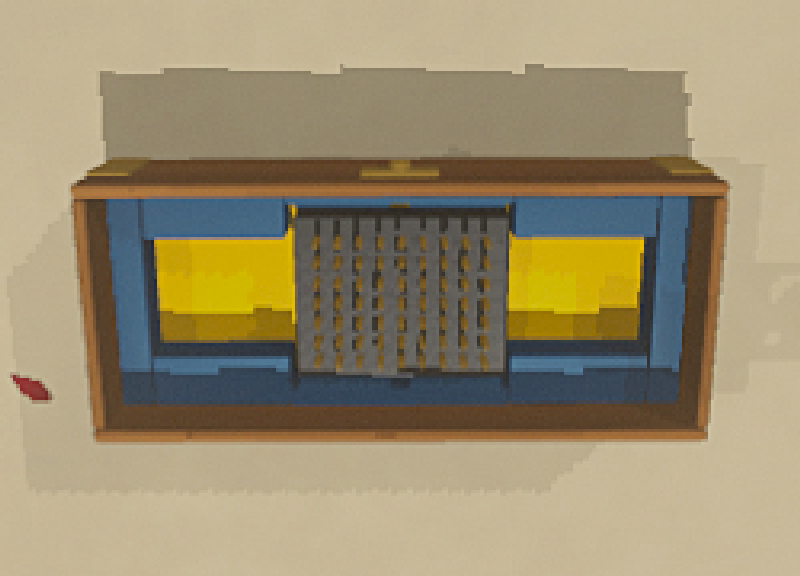

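View pics/sc13c.png

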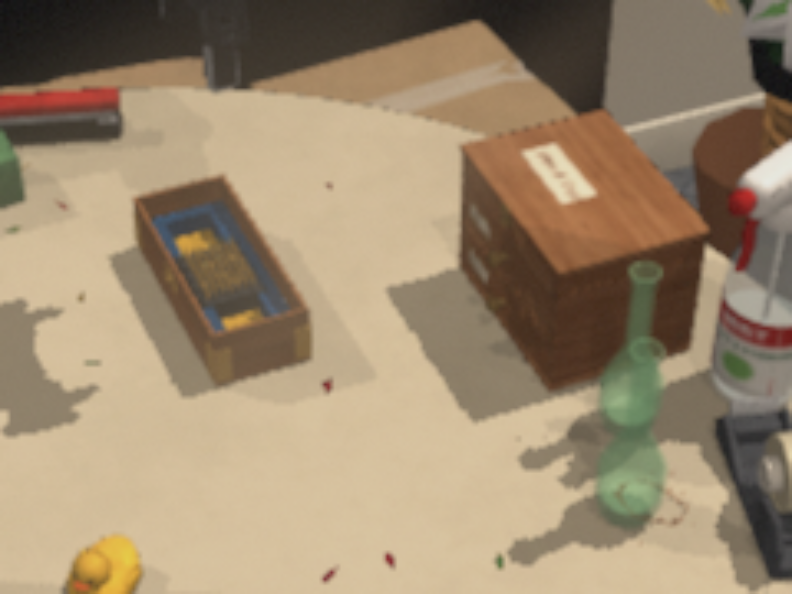

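The block sits in the cutout with the foam level around it, and the vases are unmoved. I'll check its levelness and position numerically.

```bash
python3 - <<'E'
from h import *
import pickle
s=pickle.load(open('w13.pkl','rb'))
im=cv2.imread('pics/w13.png'); cv2.imwrite('pics/w13d.png',cv2.resize(im[180:245,285:368],None,fx=9,fy=9,interpolation=cv2.INTER_NEAREST))
f=lambda pts,z: ray('wrist',np.array(pts)/3.2+[200,120],z,s)
P=f([(296,219),(508,217),(505,374),(298,373)],.028);print(P.round(4).tolist(),P.mean(0),[np.linalg.norm(P[i]-P[i-1]).round(4) for i in range(4)])
print('wells',f([(200,238),(580,236),(200,352),(580,350)],.028).round(4).tolist())
a=cv2.imread('pics/scene1.png');b=cv2.imread('pics/sc13.png'); d=cv2.absdiff(a,b)[190:285,360:400].max(2); print('vase diff >25 px',(d>25).sum())
im,_=snap('side','sd14.png'); cv2.imwrite('pics/sd14c.png',cv2.resize(im[190:300,220:420,::-1],None,fx=4,fy=4))
E
```

```text
[[0.4944, 0.2016, 0.028], [0.493, 0.2637, 0.028], [0.5414, 0.2648, 0.028], [0.5419, 0.2014, 0.028]] [0.51768497 0.2328847  0.028     ] [np.float64(0.0475), np.float64(0.0621), np.float64(0.0485), np.float64(0.0634)]
wells [[0.5003, 0.1732, 0.028], [0.4983, 0.2851, 0.028], [0.5356, 0.1717, 0.028], [0.5334, 0.2874, 0.028]]
vase diff >25 px 0
```

View pics/w13d.png

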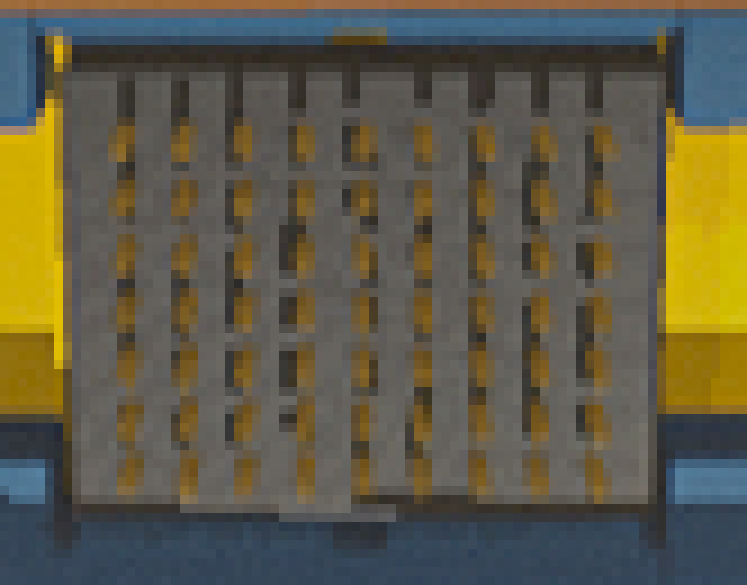

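View pics/sd14c.png

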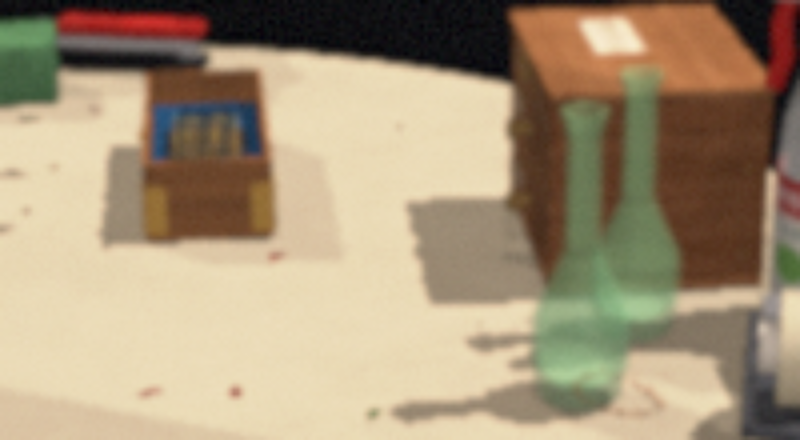

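```bash
python3 - <<'E'
from h import *
import pickle
s=pickle.load(open('w13.pkl','rb'))
for z in (.026,.028,.030,.033):
    P=ray('wrist',np.array([(69,72),(666,71),(659,500),(67,502)])/9+[285,180],z,s)
    print(z,[np.linalg.norm(P[i]-P[i-1]).round(4) for i in range(4)],P.mean(0).round(4))
E
```

```text
0.026 [np.float64(0.0475), np.float64(0.0625), np.float64(0.0473), np.float64(0.0648)] [0.5176 0.2329 0.026 ]
0.028 [np.float64(0.0472), np.float64(0.0621), np.float64(0.047), np.float64(0.0644)] [0.5171 0.2329 0.028 ]
0.03 [np.float64(0.0469), np.float64(0.0618), np.float64(0.0467), np.float64(0.064)] [0.5165 0.2329 0.03  ]
0.033 [np.float64(0.0464), np.float64(0.0612), np.float64(0.0463), np.float64(0.0634)] [0.5158 0.2329 0.033 ]
```

Edge lengths from this height are limited by pixel size (62.1 mm against 64.4 mm), so they can't settle tilt. I'll take a closer look from lower down.

Emit:
send_rows([
  [[0,0,0,-0.04,0],[0,0.01,0,-0.08,0],[0,0.02,0,-0.11,0],[0,0.02,0,-0.12,0],[0,0.02,0,-0.12,0],[0,0.02,0,-0.12,0]],
])

```text
t: 20.85
tcp_pos: [0.5372, 0.2328, 0.0943]
tool_rot: [0.504, -0.496, -0.503, -0.497]
force: [0.4, -0.0, -0.2]
finger_gap: 0.998
```

```bash
python3 - <<'E'
from h import *
import pickle
im,s=snap('wrist','w15.png'); print(s['t'],s['tcp_pos']);pickle.dump(s,open('w15.pkl','wb'))
print(proj('wrist',[[.5175-.025,.2325-.032,.028],[.5175-.025,.2325+.032,.028],[.5175+.025,.2325+.032,.028],[.5175+.025,.2325-.032,.028]],s).round(1).tolist())
cv2.imwrite('pics/w15c.png',cv2.resize(im[180:310,240:410,::-1],None,fx=4.6,fy=4.6,interpolation=cv2.INTER_NEAREST))
E
```

```text
20.85 [0.53718267 0.23275083 0.09428446]
[[272.2, 186.7], [379.2, 188.0], [374.3, 265.0], [274.9, 263.8]]
```

View pics/w15c.png

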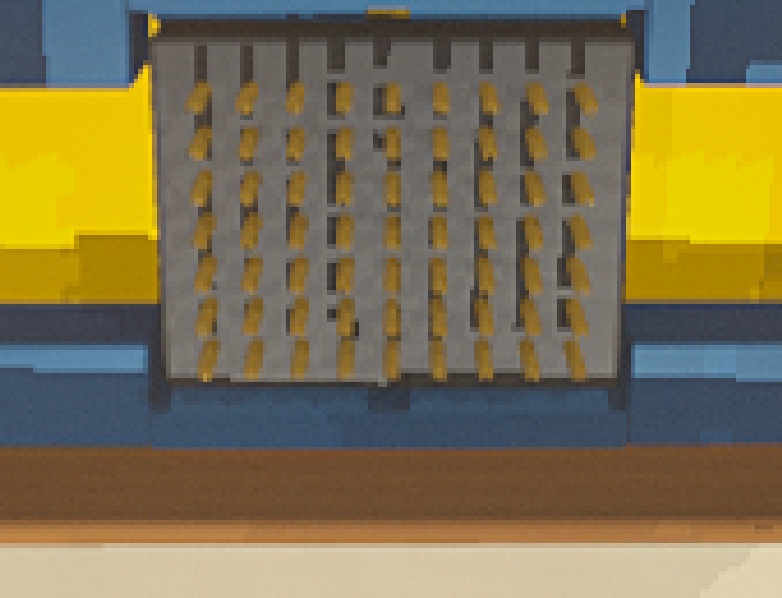

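Corners seen in the close view are within about 2 px of those predicted for a level block with its top at 28 mm. I'll retreat upward and hand in.

Emit:
send_rows([
  [[0,0,0,0.05,0],[0,0,0,0.1,0],[0,-0.02,0,0.15,0],[0,-0.02,0,0.15,0],[0,-0.02,0,0.15,0],[0,-0.02,0,0.15,0]],
])

```text
t: 21.65
tcp_pos: [0.5162, 0.2323, 0.2422]
tool_rot: [-0.503, 0.497, 0.504, 0.496]
force: [-0.9, 0.5, -0.3]
finger_gap: 0.999
```

```bash
python3 - <<'E'
from h import *
print(manip.sign_off()); print(manip.sense()['t'])
E
```

```text
the job is handed in; nothing more can be done
None
the job is handed in; nothing more can be done
```

The job is done and handed in at about 21.7 s. I lifted the pin holder out of the tray by its 50 mm width and set it free on the bare table at (0.53, -0.02). I then took it again by its short ends, pressed it into the case cutout, let go and backed off.

**Final checks**
- **Fully home:** the push ended in a hard stop. The tool stayed at 13.7 mm while the force rose from about 5 N to 32 N, which puts the underside at about 10 mm, the bottom of the cutout.
- **Position:** the holder's centre measured (0.517–0.518, 0.233), against a measured seat of (0.5175, 0.2325).
- **Vases:** no visible change in the vase area between the first and last scene pictures, and nothing else appeared moved.

**Check that disagreed:** I could not confirm levelness tightly from the pictures. From above, the holder's two long edges measured 62.1 and 64.4 mm, although both should be 64 mm. One pixel there is about 1 mm. A closer view put its corners within about 3 px of a level block. The hard stop also points to it being level.

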